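# Gauge a slot: seat the blade, advance the jaw lever three clicks and hold

## Robot

A 6-joint arm with a two-finger parallel gripper is mounted at the origin on a cart in front of the work surface, level with it; the furniture and walls round the work are solid. World frame = base frame: x ahead of the robot, y to its left, z up, the work surface at z = 0. Lengths are in mm, angles in degrees, forces in N, time in s.
With the tool pointing down it reaches from about 350 to 800 mm from the base axis. Payload 7.3 kg.
Tool frame: the origin (TCP) lies on the front face of the gripper's body, between the roots of the fingers; the fingertips stand 73 mm ahead of it and the grasp point (between the pads) lies 54 mm ahead of it; z points along the fingers, y is the direction in which the jaws open and shut (so a half turn about z gives the same grasp; the last joint's range is limited). The gripper opens to 85 mm and grips with 20 to 120 N. Pads are 22 mm wide; open, the fingers measure 114 mm over their backs; the gripper's body (76 mm by 85 mm) begins 54 mm behind the grasp point. The pads swing forward as they close: fully open they stand 13 mm farther back than shut.
Start: joints at [59.416, 19.595, 87.324, -0, 73.075, -8.365], TCP at [198.514, 486.035, 303.922] pointing down, gripper open.
Joint ranges: [-145.02, 145.02], [-44.19, 115.74], [2.07, 154.8], [-57.11, 237.11], [16.16, 152.29], [-177.93, 177.93]. Speed limits (degrees/s): [147.25, 147.25, 180, 180, 180, 180].

## Interface

Orientations are given as a 3x3 rotation matrix whose columns are the frame's x, y, z axes.
In Python, from station import * gives the robot as it stands.
- The arm moves only by the shell command python3 -m pendant 'ROWS' [FORCE]. ROWS is JSON, one flat list of numbers, 7 for each row, row after row: the shift along the tool's x, y, z in m, then the turn, a rotation vector about the tool's x, y, z in degrees, then the opening, from 0 (shut) to 1 (fully open). A call has 1 to 5 rows; each row shifts and turns the pose as measured when the row begins, along the tool's axes as they then stand; what a row does not reach is not made up. A row lasts 1/10 s, in which the tool goes at most 50 mm and 8.59 degrees, less where a joint would pass 70% of its speed; a pose out of reach is approached as far as the arm can. A call is refused whole if a number of a shift passes 0.05 or a number of a turn 8.59, either way. A call with a gripper value outside its range is refused whole. The fingers move at their own pace and stop on an object; FORCE is the grip in N (left out, the last holds). Time passes only in rows, so rows that do not move let the fingers close. It gives the time, the measured TCP pose, the force and the opening at its end, in the units of the state.
- sense(): the state, without advancing time (a new reading comes with each control period).
- get_image(name): name is "scene" or "top" or "wrist"; returns a dict with "pixels" (420x560x3 uint8, blue, green, red), "fovy" (degrees; the focal length in pixels is half the picture's height over the tangent of half this angle, whatever the lens; pixels are square), "cx", "cy" (the principal point, pixels), "k1" (the pictures are not rectified: a ray, as slopes to the right and down, at radius r is drawn at 1 + k1 r^2 times it, then the intrinsics apply), "xyz" and "orientation" of the camera in the world. Camera axes: x right, y down, z forward; pixel columns grow to the right and rows downward; lengths in mm; the calibration is good to about 2 mm. A picture is of the moment at which its call begins. There is no depth.
- job_done(): hands the job in, once; it reports no verdict.
The state is a dict: "clock": time; "qpos": joint angles; "qvel": joint speeds; "joint_torque": joint torques, N m; "eef_pos": TCP position; "eef_rot": TCP orientation; "wrist_force": force on the tool from outside, world axes, zero at the start; "torque": the same for the moment, N m; "gripper_width": finger opening in mm.
Only numpy, scipy, OpenCV 4.12 (cv2) and the standard library are available. Lean on these libraries where they do the work, as an engineer would, in place of code of your own. Each camera call takes 0.05 s, during which the arm holds its last target. There are 200 camera calls.

## Task

Take the gauge blade with the yellow grip out of its black stand and push it down into the slot of the gauging fixture until its grip sits flush on top of the jaws. Leave it there, then swing the red-handled lever anticlockwise, away from the slot, exactly three clicks from its rest, so that the brass jaw nips the blade; never go on to a fourth click. The lever springs back when let go, so finish while still holding it at the third click, and do not knock the bottle and parts standing around.

Things in the scene. Friction and masses are not known exactly. Their poses are not given: they have to be found in the camera images.
- gauge_fixture: Fixed fixture; origin in its underside on the table, x away from the robot at yaw 0, y left. Grey plate x -90 to 45, y -116 to 90 mm, 12 mm thick. Dark steel jaws 60 mm high at x +-27, y 29 to 82 mm. Toothed wheel (radius 58 mm, top at 34 mm) with the lever arm over it, pivot at y = -55 mm. Aluminium block of the click plunger, 37 mm high, at x = -80, y = -55 mm.
- slot (a point): Centre of the slot's mouth, 60 mm above the table, axes as the fixture's. Slot 26 mm along x, 9 mm along y with the lever at rest, 48 mm deep. The brass jaw is its -y side (top 3 mm lower); it moves to +y 9.2 mm per rad of lever, with a 3 N/mm spring: touches a seated blade at about 0.44 rad, presses it on the +y side with about 5 N at the third click.
- gauge_blade: Loose, 70 g, upright. Origin: centre of the yellow grip's underside (shoulder). Below: steel blade 40 mm long, 20 mm wide along x, 5 mm thick along y (last 6 mm 16 x 3 mm). Above: grip 36 (x) x 14 (y) x 50 mm high, pinch it across 14 mm. Starts hanging by its shoulder in the stand, axes as the stand's. Seated: shoulder on the jaws' top, x along the slot's x, either way round.
- gauge_stand: Fixed stand: aluminium foot 80 x 70 x 8 mm with a black block 50 x 34 mm, top at 50 mm, with a slot 24 mm (x) by 8 mm (y) in its top. Origin: in the underside, centre. Lift the blade at least 40 mm to clear it.
- lever (a joint): Lever angle, rad; 0 at rest on its stop, grows anticlockwise from above (handle away from the slot), end stop 1.05. A spring of about 0.7 N m always returns it to 0. Clicks 0.2 rad apart: teeth pass at 0.1, 0.3, 0.5, 0.7; dips after them at 0.2, 0.4, 0.6 (third click), 0.8. Push at the handle: about 10 N just after leaving a dip, falling to 3 N at the next dip.
- lever_handle (a point): Middle of the upright red lever grip: a cylinder 18 mm in diameter, from 49 to 107 mm above the table, this point at 85 mm on its axis, 115 mm from the pivot. It can be pinched from above or pushed. Under it the arm is 9 mm thick, its underside 40 mm (38 mm at the end) above the table.
- lever_pivot (a point): Point on the lever's vertical pivot axis, 85 mm above the table; the hub ends at 60 mm.
- jaw: The brass jaw plate, 25 x 12 x 38 mm, at the -y side of the slot. Origin: on its face towards the slot, at table height.
- green_bottle_1: Bystander: plain green bottle 46 x 68 x 198 mm, the nearer of two standing at the left on the belt (the farther one is fixed); origin under its centre.
- pump_collar_1: Bystander: cream pump collar 28 x 29 x 34 mm standing at the right; origin under its centre.
- pump_collar_3: Bystander: cream pump collar 28 x 29 x 34 mm standing at the right; origin under its centre.
- chain_pin: Bystander: steel pin 26 x 26 x 110 mm standing at the right; origin under its centre.
- driver_blue: Bystander: screwdriver with blue handle, 165 mm long, lying front left; origin under its centre.

How it is judged:
By the outcome, as a careful person would: the job done as asked, in the order asked, and still so for the second after the job is handed in, while the arm keeps its last pose, push and grip.
It also fails if it takes over 54 s, if anything falls off the work surface, if the arm or the gripper's body presses on something with over 40 N, if the wrist force passes 120 N, or if a joint passes its speed limit or range.

## Working session

There is one attempt and no reset: what is moved stays moved. The work goes in short steps, Python scripts to look and compute and a shell command to move; the robot and the scene stay as the last step left them, time stands still between calls to the robot, and variables do not carry over. Pictures are saved under pics/ and viewed, about 8 in all and at most 12, crops included, and the job is handed in when it is done.

```bash
mkdir -p pics
python3 - <<'E'
from station import *
import cv2,pickle
s=sense();print(s['clock'],s['eef_pos'],s['eef_rot'],s['gripper_width'])
d={}
for n in("scene","top","wrist"):
    im=get_image(n);d[n]=im;cv2.imwrite(f'pics/{n}0.png',im['pixels'])
    print(n,im['fovy'],im['cx'],im['cy'],im['k1'],im['xyz'],im['orientation'])
pickle.dump(d,open('d0.pkl','wb'))
E
```

```text
0.0 [198.35297981 485.76533582 303.20204922] [[-9.25745973e-01  3.78145122e-01 -8.12611448e-04]
 [ 3.78145924e-01  9.25744984e-01 -1.37303831e-03]
 [ 2.33063232e-04 -1.57837039e-03 -9.99998727e-01]] 85.5395458581213
scene 48.04781878341798 275.168214418701 203.72619839769138 -0.024588864126497217 [-418.08732827 -532.85675449 1210.70580921] [[ 0.52473634 -0.63356033  0.5685535 ]
 [-0.85123987 -0.39564029  0.34476   ]
 [ 0.00651641 -0.66488351 -0.74691864]]
top 54.72530925538612 282.47848924691414 215.29363367840332 -0.07630707530892314 [ 268.55241188   -5.88505756 1346.80782872] [[ 0.00528093 -0.99095088  0.13412107]
 [-0.99997942 -0.00474469  0.00431752]
 [-0.00364209 -0.13414112 -0.99095555]]
wrist 67.12676813437946 277.49630384160054 211.10248345247624 -0.03224826378790707 [131.36078891 514.37934232 373.21920196] [[ 0.37858833  0.88673766  0.26526815]
 [ 0.92556369 -0.36219436 -0.11021389]
 [-0.00165218  0.28724826 -0.95785474]]
```

View pics/top0.png

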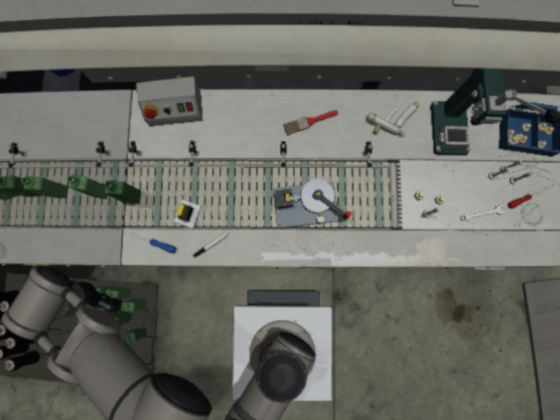

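View pics/scene0.png

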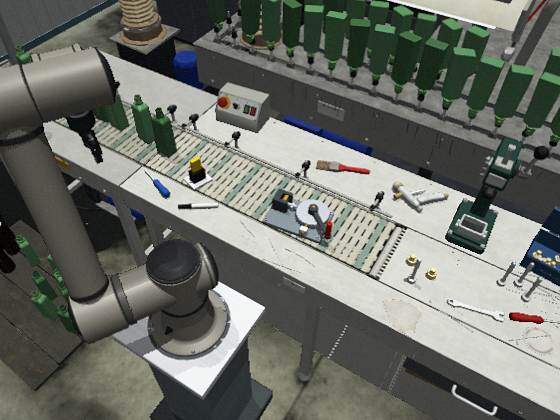

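The top view shows the stand with yellow grip near (185,212) and the fixture near (310,200), with the wheel at (318,196) and the red handle at (347,215). In the scene view the grip is near (196,165) and the handle near (328,230). I'll zoom both into one picture.

```bash
cat > h.py <<'E'
import numpy as np,cv2
def K(im):
    f=im['pixels'].shape[0]/2/np.tan(np.radians(im['fovy'])/2)
    return np.array([[f,0,im['cx']],[0,f,im['cy']],[0,0,1.]]),np.array([im['k1'],0,0,0,0.])
def ray(im,p):
    k,d=K(im);u=cv2.undistortPoints(np.array([[p]],float),k,d)[0,0]
    return np.array(im['orientation'])@np.array([u[0],u[1],1])
def at_z(im,p,z):
    r=ray(im,p);c=np.array(im['xyz']);return c+r*(z-c[2])/r[2]
def proj(im,P):
    R=np.array(im['orientation']).T;k,d=K(im)
    return cv2.projectPoints(np.atleast_2d(np.array(P,float)),cv2.Rodrigues(R)[0],-R@np.array(im['xyz']),k,d)[0][:,0]
def fp(o,yaw,P):
    c,s=np.cos(np.radians(yaw)),np.sin(np.radians(yaw))
    return np.atleast_2d(P)@np.array([[c,s,0],[-s,c,0],[0,0,1]])+np.array(o)
E
python3 - <<'E'
import pickle,cv2,numpy as np
from h import *
d=pickle.load(open('d0.pkl','rb'))
t=d['top']['pixels'];s=d['scene']['pixels']
a=cv2.resize(t[170:235,160:360],None,fx=4,fy=4,interpolation=cv2.INTER_CUBIC)
b=cv2.resize(s[145:245,172:342],None,fx=3.3,fy=3.3,interpolation=cv2.INTER_CUBIC)
m=np.zeros((600,800,3),np.uint8);m[:260]=a;m[262:592,:561]=b
cv2.imwrite('pics/c1.png',m)
for p,z in(((185,212),80),((318,195),60),((347,215),85),((284,199),60)):print(p,at_z(d['top'],p,z))
E
```

```text
(185, 212) [449.06743438 308.77362676  80.        ]
(318, 195) [ 509.27495744 -114.43093732   60.        ]
(347, 215) [ 441.23402036 -203.14294963   85.        ]
(284, 199) [495.64949482  -4.89530625  60.        ]
```

View pics/c1.png

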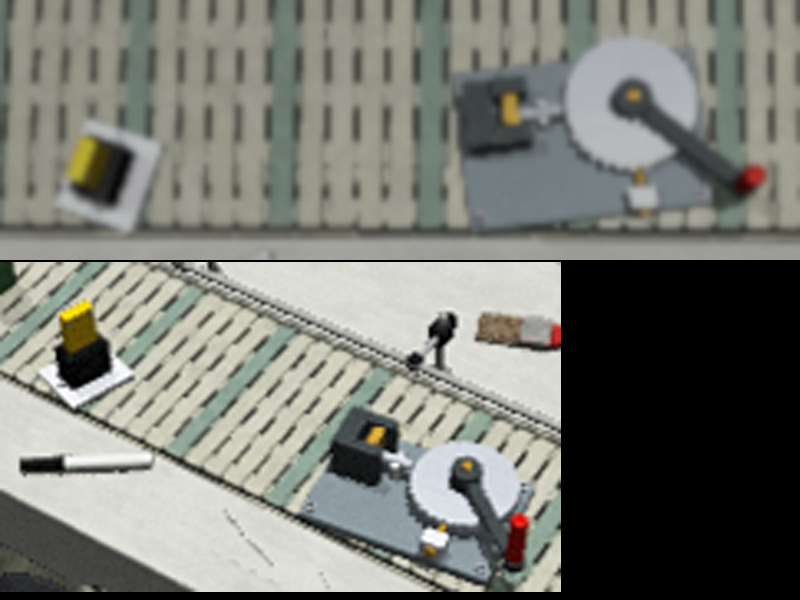

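The zoom shows the grip top at about top pixel (182,211), the stand yaw at about -20°, the fixture yaw at about +6.5°, the pivot at (318,194) and the handle at (347,215). The gripper is already nearly aligned with the stand, so I'll move above it and look with the wrist camera.

```bash
python3 -m pendant '[-0.05,-0.0115,0,0,0,0,0.6, -0.05,-0.0115,0,0,0,0,0.6, -0.05,-0.0115,0,0,0,0,0.6, -0.05,-0.0115,0,0,0,0,0.6, -0.05,-0.0115,0,0,0,0,0.6]' 40
python3 -m pendant '[-0.048,-0.0115,0,0,0,0,0.6, 0,0,0,0,0,0,0.6, 0,0,0,0,0,0,0.6]'
python3 - <<'E'
from station import *
import cv2,pickle
im=get_image("wrist");pickle.dump(im,open('w1.pkl','wb'));cv2.imwrite('pics/w1.png',im['pixels'])
E
```

```text
clock: 0.65
eef_pos: [402.9, 342.5, 301.9]
eef_rot: [[-0.931, 0.366, -0.003], [0.366, 0.931, -0.001], [0.003, -0.002, -1.0]]
wrist_force: [0.5, 0.8, -0.3]
gripper_width: 51.3
clock: 0.95
eef_pos: [448.4, 309.1, 300.4]
eef_rot: [[-0.928, 0.374, -0.004], [0.374, 0.928, -0.002], [0.003, -0.004, -1.0]]
wrist_force: [0.1, -0.2, -0.1]
gripper_width: 51.1
```

View pics/w1.png

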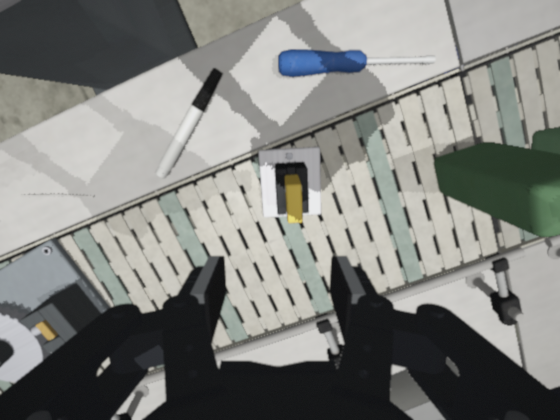

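The wrist view shows the grip at about (294,198) on the foot at about (290,183), with the driver and bottle well clear. I'll fit the grip silhouette numerically.

Run:
```python
import pickle,cv2,numpy as np
from h import *
from scipy.optimize import minimize
im=pickle.load(open('w1.pkl','rb'))
hsv=cv2.cvtColor(im['pixels'],cv2.COLOR_BGR2HSV)
m=cv2.inRange(hsv,(18,120,60),(35,255,255));m[:,:250]=0;m[:,340:]=0;m[250:]=0
ys,xs=np.nonzero(m);print(len(xs),xs.min(),xs.max(),ys.min(),ys.max())
S=8
def box(x,y,w,hx,hy,z0,z1):
    return fp([x,y,0],w,[[a*hx,b*hy,z] for a in(-1,1) for b in(-1,1) for z in(z0,z1)])
M=cv2.resize(m,None,fx=S,fy=S,interpolation=cv2.INTER_LINEAR)[:250*S,240*S:350*S]>127
def iou(p):
    h=cv2.convexHull(((proj(im,box(*p,18,7,50,100))+.5)*S-[240*S,0]).astype(np.float32)).astype(int)
    r=np.zeros(M.shape,np.uint8);cv2.fillPoly(r,[h],1);r=r>0
    return -(r&M).sum()/(r|M).sum()
best=min((minimize(iou,[*at_z(im,(294,200),80)[:2],w],method='Nelder-Mead',options=dict(initial_simplex=np.array([*at_z(im,(294,200),80)[:2],w])+np.array([[0,0,0],[8,0,0],[0,8,0],[0,0,8]]))) for w in(-26,-20,-14)),key=lambda r:r.fun)
print(best.x,best.fun)
z=cv2.resize(im['pixels'][140:240,240:350],None,fx=5,fy=5,interpolation=cv2.INTER_CUBIC)
def draw(P,c):
    q=((proj(im,P)+.5-[240,140])*5).astype(int)
    for i in range(8):
        for j in(1,2,4):
            if not i&j: cv2.line(z,tuple(map(int,q[i])),tuple(map(int,q[i|j])),c,1)
draw(box(*best.x,18,7,50,100),(0,0,255));draw(box(*best.x,25,17,8,50),(0,255,0));draw(box(*best.x,40,35,0,8),(255,0,0))
cv2.imwrite('pics/f1.png',z)
```

```text
699 284 302 174 223
[454.61196516 322.57249232 -17.44654978] -0.8699450527730561
```

View pics/f1.png

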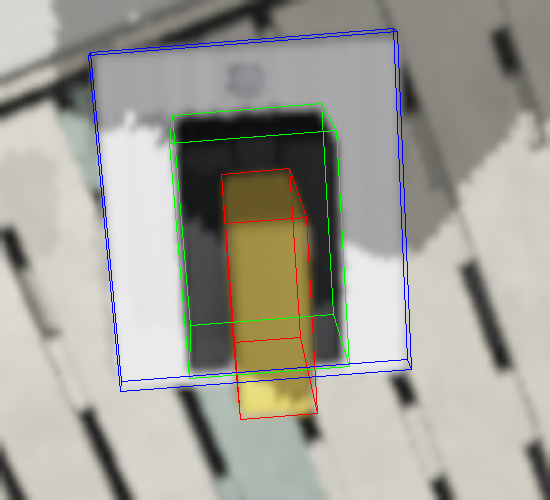

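The fit overlays well, giving the grip at (454.6, 322.6). The block edges suggest the yaw is nearer -19.5°.

```bash
python3 -m pendant '[-0.0007,0.0148,0.03,0,0,-2.5,0.6, 0,0,0.045,0,0,0,0.6, 0,0,0.045,0,0,0,0.6, 0,0,0.03,0,0,0,0.6, 0,0,0,0,0,0,0.6]' 40
python3 -m pendant '[0,0,0,0,0,0,0.6]'
```

```text
clock: 1.5
eef_pos: [449.9, 328.6, 148.3]
eef_rot: [[-0.947, 0.322, 0.001], [0.322, 0.947, 0.001], [-0.001, 0.001, -1.0]]
wrist_force: [0.5, 0.3, 0.9]
gripper_width: 51.2
clock: 1.6
eef_pos: [449.2, 329.6, 148.9]
eef_rot: [[-0.947, 0.321, 0.001], [0.321, 0.947, 0.001], [-0.001, 0.001, -1.0]]
wrist_force: [0.8, 0.2, 0.1]
gripper_width: 51.3
```

```bash
python3 -m pendant '[-0.0074,-0.0049,0,0,0,0,0.6, 0,0,0,0,0,0,0.6, 0,0,0,0,0,0,0.6]'; python3 -m pendant '[0,0,0.016,0,0,0,0.6, 0,0,0,0,0,0,0.6,0,0,0,0,0,0,0.6]'
```

```text
clock: 1.9
eef_pos: [456.0, 323.9, 153.7]
eef_rot: [[-0.948, 0.319, 0.008], [0.319, 0.948, 0.004], [-0.006, 0.006, -1.0]]
wrist_force: [-0.2, 0.2, -0.4]
gripper_width: 51.1
clock: 2.2
eef_pos: [458.0, 324.4, 141.3]
eef_rot: [[-0.947, 0.32, 0.014], [0.32, 0.948, 0.007], [-0.011, 0.011, -1.0]]
wrist_force: [0.1, 0.4, 0.5]
gripper_width: 51.5
```

```bash
cat > go.py <<'E'
import sys,numpy as np
from station import *
from scipy.spatial.transform import Rotation as Ro
x,y,z,w=map(float,sys.argv[1:5]);s=sense();R=np.array(s['eef_rot'])
c,n=np.cos(np.radians(w)),np.sin(np.radians(w))
T=np.array([[-c,-n,0],[-n,c,0],[0,0,-1]])
T[:,0]=np.cross(T[:,1],T[:,2])
d=R.T@(np.array([x,y,z])-s['eef_pos']);r=Ro.from_matrix(R.T@T).as_rotvec(degrees=True)
print('t',s['clock'],'pos',np.round(s['eef_pos'],1),'d',np.round(d/1000,4),'rot',np.round(r,2),'F',np.round(s['wrist_force'],1),'w',round(s['gripper_width'],1))
E
python3 go.py 454.6 322.6 132 -19.5
```

```text
t 2.2 pos [458.  324.4 141.3] d [ 0.0028 -0.0029  0.0093] rot [0.66 0.61 0.86] F [0.1 0.4 0.5] w 51.5
```

```bash
python3 -m pendant '[0.0028,-0.0029,0.0093,0.66,0.61,0.8,0.6, 0,0,0,0,0,0,0.6]'; python3 go.py 454.6 322.6 132 -19.5
```

```text
clock: 2.4
eef_pos: [454.7, 322.6, 132.7]
eef_rot: [[-0.942, 0.334, 0.001], [0.334, 0.942, 0.0], [-0.001, 0.001, -1.0]]
wrist_force: [-0.9, 0.4, 0.2]
gripper_width: 51.3
t 2.4 pos [454.7 322.6 132.7] d [ 0.0001 -0.0001  0.0007] rot [ 0.03  0.03 -0.03] F [-0.9  0.4  0.2] w 51.3
```

Aligned, so I'll close the gripper.

```bash
python3 -m pendant '[0,0,0,0,0,0,0.3, 0,0,0,0,0,0,0, 0,0,0,0,0,0,0, 0,0,0,0,0,0,0, 0,0,0,0,0,0,0]' 50;  python3 go.py 454.6 322.6 132 -19.5
```

```text
clock: 2.9
eef_pos: [454.9, 322.8, 133.2]
eef_rot: [[-0.943, 0.334, 0.001], [0.334, 0.943, 0.001], [-0.001, 0.001, -1.0]]
wrist_force: [0.4, 0.1, -0.9]
gripper_width: 13.5
t 2.9 pos [454.9 322.8 133.2] d [ 0.0002 -0.0003  0.0012] rot [ 0.05  0.05 -0.02] F [ 0.4  0.1 -0.9] w 13.5
```

```bash
python3 -m pendant '[0,0,-0.03,0,0,0,0, 0,0,-0.045,0,0,0,0, 0,0,-0.045,0,0,0,0, 0,0,-0.04,0,0,0,0, 0,0,-0.01,0,0,0,0]' 50;  python3 go.py 535 -45 300 6.5
```

```text
clock: 3.4
eef_pos: [453.8, 322.1, 305.9]
eef_rot: [[-0.942, 0.334, -0.006], [0.334, 0.942, -0.003], [0.005, -0.005, -1.0]]
wrist_force: [1.2, -0.0, 0.1]
gripper_width: 13.2
t 3.4 pos [453.8 322.1 305.9] d [-0.1992 -0.3188  0.0067] rot [ -0.24  -0.34 -26.02] F [ 1.2 -0.   0.1] w 13.2
```

```bash
python3 -m pendant '[-0.01,-0.016,0,0,0,0,0, -0.022,-0.036,0,0,0,0,0, -0.025,-0.04,0,0,0,0,0, -0.025,-0.04,0,0,0,0,0, -0.025,-0.04,0,0,0,0,0]'; python3 -m pendant '[-0.025,-0.04,0,0,0,0,0, -0.025,-0.04,0,0,0,0,0, -0.01,-0.02,0,0,0,0,0, 0,0,0,0,0,-5,0, 0,0,0,0,0,-5,0]'; python3 go.py 535 -45 300 6.5
```

```text
clock: 3.9
eef_pos: [496.9, 123.7, 305.3]
eef_rot: [[-0.946, 0.324, -0.005], [0.324, 0.946, -0.0], [0.005, -0.002, -1.0]]
wrist_force: [1.1, -1.1, -1.6]
gripper_width: 13.7
clock: 4.4
eef_pos: [520.8, -1.9, 300.0]
eef_rot: [[-0.987, 0.159, -0.013], [0.159, 0.987, -0.001], [0.013, -0.003, -1.0]]
wrist_force: [0.3, 0.5, -2.1]
gripper_width: 13.6
t 4.4 pos [520.8  -1.9 300. ] d [-0.0209 -0.0403 -0.0001] rot [ -0.08  -0.74 -15.62] F [ 0.3  0.5 -2.1] w 13.6
```

```bash
python3 -m pendant '[-0.01,-0.015,0,0,0,-5,0, -0.01,-0.015,0,0,0,-5,0, 0,-0.01,0,0,-0.4,-3,0, 0,0,0,0,0,0,0, 0,0,0,0,0,0,0]'; python3 go.py 535 -45 300 6.5
python3 - <<'E'
from station import *
import cv2,pickle
im=get_image("wrist");pickle.dump(im,open('w2.pkl','wb'));pickle.dump(sense(),open('s2.pkl','wb'));cv2.imwrite('pics/w2.png',im['pixels'])
E
```

```text
clock: 4.9
eef_pos: [536.2, -45.6, 294.6]
eef_rot: [[-0.997, -0.076, -0.015], [-0.076, 0.997, 0.002], [0.015, 0.003, -1.0]]
wrist_force: [-0.1, 0.2, -1.9]
gripper_width: 13.3
t 4.9 pos [536.2 -45.6 294.6] d [ 0.0012  0.0007 -0.0053] rot [ 0.17 -0.83 -2.14] F [-0.1  0.2 -1.9] w 13.3
```

View pics/w2.png

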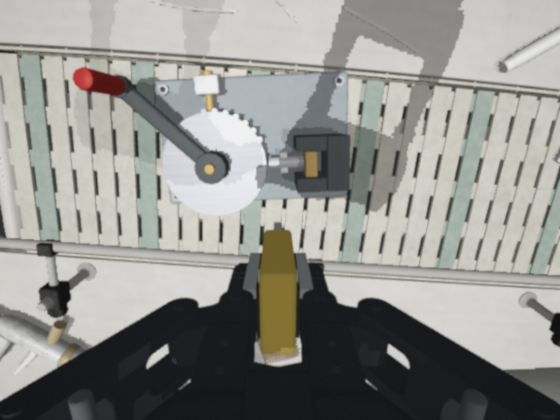

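The picture shows the plate corners at about (157,82), (347,72) and (347,198), the hub at (209,169), the handle top at (83,78), brass at (312,163) and the held blade tip at (277,228). I'll fit the fixture and overlay it.

```bash
cat > fit.py <<'E'
import pickle,cv2,numpy as np
from h import *
from scipy.optimize import least_squares
im=pickle.load(open('w2.pkl','rb'));s=pickle.load(open('s2.pkl','rb'))
obs=[((-90,90,12),(347,72)),((-90,-116,12),(157,82)),((45,90,12),(348,198)),((0,-55,60),(209,169))]
P=np.array([o[0] for o in obs],float);q=np.array([o[1] for o in obs],float)
f=lambda p:(proj(im,fp([p[0],p[1],0],p[2],P))-q).ravel()
r=least_squares(f,[500,-60,6]);print(r.x,np.round(r.fun,1));o=[r.x[0],r.x[1],0];w=r.x[2]
x0,y0,S=150,60,3.9
z=cv2.resize(im['pixels'][y0:210,x0:355],None,fx=S,fy=S,interpolation=cv2.INTER_CUBIC)
def pl(P,c,W=True):
    a=((proj(im,fp(o,w,P) if W else P)+.5-[x0,y0])*S).astype(np.int32)
    cv2.polylines(z,[a],True,c,1)
pl([(-90,-116,12),(45,-116,12),(45,90,12),(-90,90,12)],(255,0,0))
pl([(-27,29,60),(27,29,60),(27,82,60),(-27,82,60)],(0,255,0))
pl([(-27,29,12),(27,29,12),(27,82,12),(-27,82,12)],(0,160,0))
t=np.linspace(0,6.28,40);pl([(58*np.cos(a),-55+58*np.sin(a),34) for a in t],(0,0,255))
pl([(11*np.cos(a),-55+11*np.sin(a),60) for a in t],(0,0,255))
cv2.imwrite('pics/f2.png',z)
R=np.array(s['eef_rot']);T=np.array(s['eef_pos'])
m=lambda v:T+R@np.array(v,float)
print('tip',proj(im,[m((a,b,123)) for a in(-8,8) for b in(-1.5,1.5)]).round(1).tolist(),'griptop',proj(im,[m((a,b,33)) for a in(-18,18) for b in(-7,7)]).round(1).tolist())
h=np.array([at_z(im,(83,78),107)]);print('handle',h)
hsv=cv2.cvtColor(im['pixels'],cv2.COLOR_BGR2HSV)
k=cv2.inRange(hsv,(18,120,40),(35,255,255));k[:225]=0
for row in(228,235,245,260,280,300,320,340,350,356,362):
    c=np.nonzero(k[row])[0];print(row,(c.min(),c.max()) if len(c) else None,end=' ')
print(cv2.cvtColor(im['pixels'],cv2.COLOR_BGR2GRAY)[218:240,277])
E
python3 fit.py
```

```text
[509.23205554 -57.10886076   6.71883785] [ 3.  -0.1 -3.8 -1.  -0.1 -0.   0.8  1.6]
tip [[274.4, 243.9], [278.9, 243.9], [274.3, 220.8], [279.0, 220.8]] griptop [[258.4, 355.0], [293.7, 354.9], [256.5, 273.4], [295.2, 273.4]]
handle [[ 443.11751017 -201.79336655  107.        ]]
228 None 235 (np.int64(264), np.int64(290)) 245 (np.int64(263), np.int64(291)) 260 (np.int64(261), np.int64(294)) 280 (np.int64(260), np.int64(295)) 300 (np.int64(259), np.int64(296)) 320 (np.int64(260), np.int64(295)) 340 (np.int64(261), np.int64(294)) 350 (np.int64(262), np.int64(293)) 356 None 362 None [208 208 204 188 148 107  93  93  94  94  94  94  92  93  92  92  92  92
  92  92  92  92]
```

View pics/f2.png

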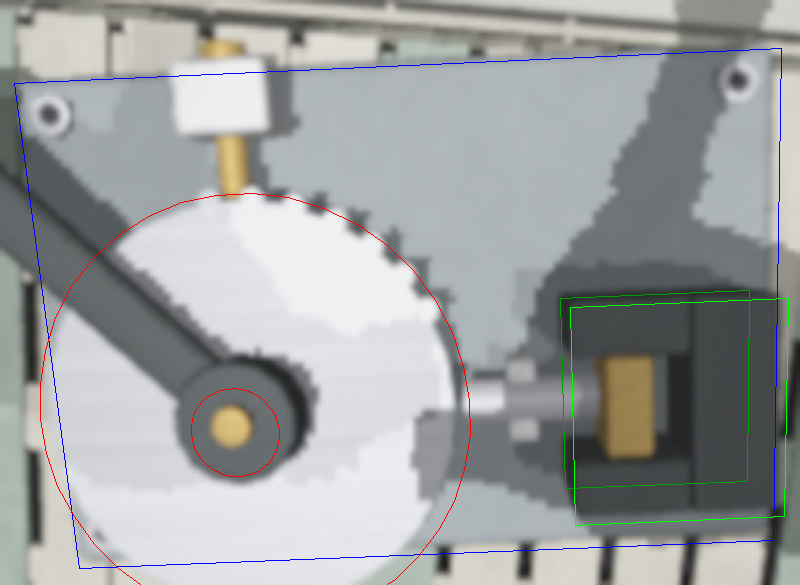

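The overlay agrees within about 1 mm. Reading the slot directly, its mouth runs from brass face 655 to steel face 693 and over rows 352–460, so its centre is near original pixel (322.6,163.6). I'll go above it with the tip about 12 mm clear and check both in one view.

```bash
python3 - <<'E'
import pickle
from h import *
im=pickle.load(open('w2.pkl','rb'))
print(at_z(im,(322.6,163.6),60),at_z(im,(209,169),60))
E
python3 go.py 500 -7 196 6.7
```

```text
[500.7826184   -3.42662442  60.        ] [ 514.20840552 -112.56327573   60.        ]
t 4.95 pos [536.2 -45.5 294.6] d [0.0317 0.0409 0.0992] rot [ 0.17 -0.84 -2.32] F [ 0.4 -0.  -0.9] w 13.2
```

```bash
python3 -m pendant '[0.0153,0.022,0,0.17,-0.84,-2.3,0, 0.0153,0.022,0,0,0,0,0, 0,0,0.02,0,0,0,0, 0,0,0.03,0,0,0,0, 0,0,0.02,0,0,0,0]'; python3 -m pendant '[0,0,0,0,0,0,0]'; python3 go.py 500.8 -3.4 196 6.7
```

```text
clock: 5.45
eef_pos: [500.7, -0.1, 225.4]
eef_rot: [[-0.993, -0.115, 0.007], [-0.115, 0.993, -0.0], [-0.007, -0.001, -1.0]]
wrist_force: [0.1, 0.7, -1.5]
gripper_width: 13.1
clock: 5.55
eef_pos: [499.3, 0.8, 223.2]
eef_rot: [[-0.993, -0.115, 0.002], [-0.115, 0.993, 0.001], [-0.002, 0.0, -1.0]]
wrist_force: [-0.3, -0.5, -0.4]
gripper_width: 13.4
t 5.55 pos [499.3   0.8 223.2] d [-0.001  -0.0043  0.0272] rot [ 0.02  0.12 -0.09] F [-0.3 -0.5 -0.4] w 13.4
```

```bash
python3 -m pendant '[-0.001,-0.0043,0.022,0,0,0,0, 0,0,0,0,0,0,0, 0,0,0,0,0,0,0]'; python3 go.py 500.8 -3.4 196 6.7
cat > look.py <<'E'
import sys,cv2,pickle,numpy as np
from station import *
from h import *
im=get_image("wrist");s=sense();pickle.dump((im,s),open('w3.pkl','wb'))
R=np.array(s['eef_rot']);T=np.array(s['eef_pos']);x0,y0,x1,y1,S=map(float,sys.argv[2:7])
x0,y0,x1,y1=map(int,(x0,y0,x1,y1))
z=cv2.resize(im['pixels'][y0:y1,x0:x1],None,fx=S,fy=S,interpolation=cv2.INTER_CUBIC)
sl=np.array(eval(sys.argv[7]));w=float(sys.argv[8])
def pl(P,c):cv2.polylines(z,[((proj(im,P)+.5-[x0,y0])*S).astype(np.int32)],True,c,1)
pl(fp([sl[0],sl[1],60],w,[(-13,-4.5,0),(13,-4.5,0),(13,4.5,0),(-13,4.5,0)]),(0,255,0))
pl([T+R@np.array(v,float) for v in((-8,-1.5,123.2),(8,-1.5,123.2),(8,1.5,123.2),(-8,1.5,123.2))],(0,0,255))
cv2.imwrite(sys.argv[1],z)
E
python3 look.py pics/w3.png 200 60 380 200 4.4 '[500.8,-3.4]' 6.7
```

```text
clock: 5.85
eef_pos: [501.7, -2.2, 203.4]
eef_rot: [[-0.993, -0.115, 0.004], [-0.115, 0.993, 0.001], [-0.005, 0.0, -1.0]]
wrist_force: [-0.2, 0.1, -0.7]
gripper_width: 13.8
t 5.85 pos [501.7  -2.2 203.4] d [ 0.001  -0.0011  0.0074] rot [ 0.    0.26 -0.1 ] F [-0.2  0.1 -0.7] w 13.8
```

View pics/w3.png

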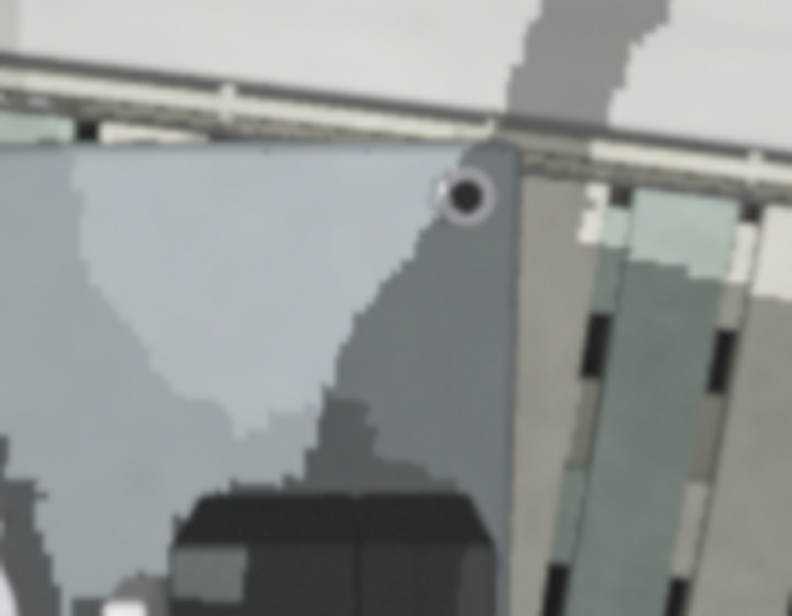

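The crop missed the slot (only the plate corner and jaw rear are visible), so I'll re-crop the same picture lower.

```bash
sed -i 's/^im=get_image.*$/im,s=pickle.load(open("w3.pkl","rb")) if len(sys.argv)>9 else (get_image("wrist"),sense());pickle.dump((im,s),open("w3.pkl","wb"))/' look.py
python3 look.py pics/w4.png 220 155 360 270 5 '[500.8,-3.4]' 6.7 old
```

```text
(no output)
```

View pics/w4.png

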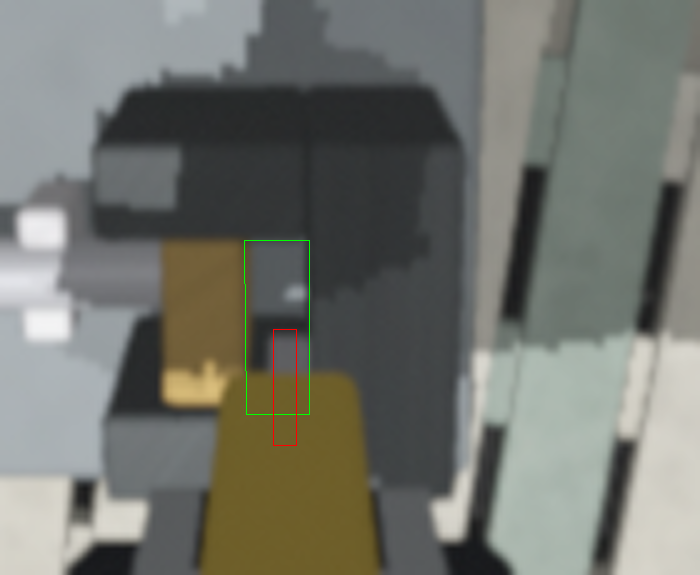

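The slot overlay (green) matches the picture, and the blade sits about 0.4 mm to +y and 0.5 mm to +x of nominal. The TCP target is therefore (500.3,-3.8). I'll correct and descend in stages.

```bash
python3 -m pendant '[0.0014,-0.0015,0.004,0,0.2,0,0, 0,0,0,0,0,0,0, 0,0,0,0,0,0,0]'; python3 go.py 500.3 -3.8 187 6.7
```

```text
clock: 6.2
eef_pos: [501.2, -3.8, 201.8]
eef_rot: [[-0.993, -0.115, 0.005], [-0.115, 0.993, -0.001], [-0.005, -0.001, -1.0]]
wrist_force: [-0.4, -0.5, -0.1]
gripper_width: 13.2
t 6.2 pos [501.2  -3.8 201.8] d [0.001  0.0002 0.0148] rot [-0.06  0.28 -0.1 ] F [-0.4 -0.5 -0.1] w 13.2
```

```bash
python3 -m pendant '[0.0008,0.0002,0.010,0,0.28,0,0, 0,0,0.004,0,0,0,0, 0,0,0,0,0,0,0]'; python3 go.py 500.3 -3.8 180 6.7
```

```text
clock: 6.5
eef_pos: [500.5, -3.8, 187.1]
eef_rot: [[-0.993, -0.115, 0.001], [-0.115, 0.993, -0.001], [-0.0, -0.001, -1.0]]
wrist_force: [0.0, 0.0, -1.0]
gripper_width: 13.2
t 6.5 pos [500.5  -3.8 187.1] d [ 0.0002 -0.      0.0071] rot [-0.08  0.03 -0.11] F [ 0.  0. -1.] w 13.2
```

```bash
for i in 1; do python3 -m pendant '[0.0002,0,0.006,0,0,0,0, 0,0,0.006,0,0,0,0]'; done; python3 go.py 500.3 -3.8 160 6.7
```

```text
clock: 6.7
eef_pos: [500.5, -3.8, 174.6]
eef_rot: [[-0.993, -0.115, 0.001], [-0.115, 0.993, -0.001], [-0.001, -0.002, -1.0]]
wrist_force: [-1.0, 1.0, 0.1]
gripper_width: 13.8
t 6.7 pos [500.5  -3.8 174.6] d [0.0002 0.0001 0.0146] rot [-0.09  0.07 -0.11] F [-1.   1.   0.1] w 13.8
```

The tip is about 9 mm inside with no contact force, so I'll continue.

```bash
python3 -m pendant '[0.0002,0,0.008,0,0,0,0, 0,0,0.007,0,0,0,0]';python3 go.py 500.3 -3.8 146 6.7;  python3 -m pendant '[0,0,0.006,0,0,0,0, 0,0,0.004,0,0,0,0]'; python3 go.py 500.3 -3.8 143 6.7
```

```text
clock: 6.9
eef_pos: [500.3, -3.9, 158.3]
eef_rot: [[-0.993, -0.115, 0.001], [-0.115, 0.993, -0.001], [-0.001, -0.001, -1.0]]
wrist_force: [-0.5, 0.3, -1.7]
gripper_width: 13.5
t 6.9 pos [500.3  -3.9 158.3] d [0.     0.0001 0.0123] rot [-0.08  0.07 -0.11] F [-0.5  0.3 -1.7] w 13.5
clock: 7.1
eef_pos: [499.9, -3.9, 146.5]
eef_rot: [[-0.993, -0.115, -0.0], [-0.115, 0.993, -0.001], [0.0, -0.001, -1.0]]
wrist_force: [-0.1, 0.4, -1.7]
gripper_width: 13.3
t 7.1 pos [499.9  -3.9 146.5] d [-0.0004  0.      0.0035] rot [-0.06 -0.02 -0.12] F [-0.1  0.4 -1.7] w 13.3
```

```bash
python3 -m pendant '[0,0,0.003,0,0,0,0, 0,0,0.0015,0,0,0,0]'; python3 go.py 500.3 -3.8 143 6.7; python3 -m pendant '[0,0,0.0015,0,0,0,0]';python3 -m pendant '[0,0,0.0015,0,0,0,0]'
```

```text
clock: 7.3
eef_pos: [499.9, -3.9, 142.9]
eef_rot: [[-0.993, -0.115, -0.0], [-0.115, 0.993, -0.001], [0.0, -0.001, -1.0]]
wrist_force: [-10.6, 1.0, 33.2]
gripper_width: 13.5
t 7.3 pos [499.9  -3.9 142.9] d [-0.0004  0.     -0.0001] rot [-0.07 -0.02 -0.11] F [-10.6   1.   33.2] w 13.5
clock: 7.4
eef_pos: [499.9, -3.8, 143.0]
eef_rot: [[-0.993, -0.115, 0.0], [-0.115, 0.993, -0.001], [-0.0, -0.001, -1.0]]
wrist_force: [-6.6, 1.2, 16.9]
gripper_width: 13.4
clock: 7.5
eef_pos: [499.8, -3.8, 143.0]
eef_rot: [[-0.993, -0.115, 0.001], [-0.115, 0.993, -0.002], [-0.001, -0.002, -1.0]]
wrist_force: [-5.7, -0.1, 13.4]
gripper_width: 13.4
```

Seated: contact came at TCP 143.0, the expected height, with a reaction of up to 33 N. I'll release and lift.

```bash
python3 -m pendant '[0,0,0,0,0,0,0.4, 0,0,0,0,0,0,0.4, 0,0,0,0,0,0,0.4]'; python3 go.py 500.3 -3.8 143 6.7; python3 -m pendant '[0,0,-0.015,0,0,0,0.4, 0,0,-0.025,0,0,0,0.4, 0,0,-0.03,0,0,0,0.4, 0,0,-0.03,0,0,0,0.4, 0,0,-0.03,0,0,0,0.5]'; python3 go.py 443 -202 250 0
```

```text
clock: 7.8
eef_pos: [500.3, -3.9, 144.0]
eef_rot: [[-0.993, -0.115, 0.004], [-0.115, 0.993, -0.002], [-0.003, -0.002, -1.0]]
wrist_force: [0.1, -0.0, -0.0]
gripper_width: 34.2
t 7.8 pos [500.3  -3.9 144. ] d [0.     0.0001 0.001 ] rot [-0.14  0.19 -0.08] F [ 0.1 -0.  -0. ] w 34.2
clock: 8.3
eef_pos: [498.2, -3.5, 272.7]
eef_rot: [[-0.993, -0.115, -0.009], [-0.115, 0.993, -0.0], [0.008, 0.001, -1.0]]
wrist_force: [0.5, -0.2, -1.1]
gripper_width: 42.2
t 8.3 pos [498.2  -3.5 272.7] d [ 0.0775 -0.1909  0.0232] rot [ 0.03 -0.49  6.6 ] F [ 0.5 -0.2 -1.1] w 42.2
```

The grip is released and the arm is clear. To pinch the handle across its tangent within the joint 6 range, I'll turn to yaw -128.5.

```bash
python3 -m pendant '[0,0,0,0,0,8,0.5, 0,0,0,0,0,8.5,0.5, 0,0,0,0,0,8.5,0.5, 0,0,0,0,0,8.5,0.5, 0,0,0,0,0,8.5,0.5]'; python3 -m pendant '[0,0,0,0,0,8.5,0.5, 0,0,0,0,0,8.5,0.5, 0,0,0,0,0,8.5,0.5, 0,0,0,0,0,8.5,0.5, 0,0,0,0,0,8.5,0.5]';python3 -m pendant '[0,0,0,0,0,8.5,0.5, 0,0,0,0,0,8.5,0.5, 0,0,0,0,0,8.5,0.5, 0,0,0,0,0,8.5,0.5]'; python3 go.py 443.1 -201.8 230 -128.5; python3 -c "
from station import *;print(sense()['qpos'])"
```

```text
clock: 8.8
eef_pos: [500.3, -3.8, 277.4]
eef_rot: [[-0.808, 0.59, 0.001], [0.59, 0.808, -0.002], [-0.002, -0.0, -1.0]]
wrist_force: [0.2, 0.4, 0.3]
gripper_width: 42.8
clock: 9.3
eef_pos: [500.4, -3.8, 276.1]
eef_rot: [[-0.189, 0.982, -0.0], [0.982, 0.189, -0.001], [-0.001, -0.001, -1.0]]
wrist_force: [0.8, 0.2, 0.4]
gripper_width: 42.9
clock: 9.7
eef_pos: [500.4, -3.8, 274.8]
eef_rot: [[0.398, 0.917, -0.002], [0.917, -0.398, -0.001], [-0.002, -0.001, -1.0]]
wrist_force: [-0.1, 0.3, -0.7]
gripper_width: 42.6
t 9.7 pos [500.4  -3.8 274.8] d [-0.2044  0.0263  0.0451] rot [-0.06  0.1  15.03] F [-0.1  0.3 -0.7] w 42.6
[-9.18260162e+00  1.85927718e+01  9.36863357e+01 -7.71580812e-02
  6.78168989e+01  1.43182791e+01]
```

```bash
python3 -m pendant '[-0.02,0.003,0,0,0,0,0.5, -0.04,0.006,0,0,0,0,0.5, -0.04,0.006,0,0,0,0,0.5, -0.04,0.006,0,0,0,0,0.5, -0.035,0.004,0,0,0,7,0.5]'; python3 -m pendant '[0,0,0,0,0,4,0.5, 0,0,0,0,0,0,0.5, 0,0,0,0,0,0,0.5]'; python3 go.py 443.1 -201.8 230 -128.5
```

```text
clock: 10.2
eef_pos: [453.0, -175.7, 273.7]
eef_rot: [[0.506, 0.863, -0.002], [0.863, -0.506, 0.0], [-0.001, -0.002, -1.0]]
wrist_force: [1.3, 0.1, -0.7]
gripper_width: 43.0
clock: 10.5
eef_pos: [451.7, -180.3, 272.9]
eef_rot: [[0.573, 0.82, -0.003], [0.82, -0.573, -0.0], [-0.002, -0.002, -1.0]]
wrist_force: [0.3, 0.4, 0.0]
gripper_width: 42.7
t 10.5 pos [ 451.7 -180.3  272.9] d [-0.0225  0.0054  0.0429] rot [-0.13  0.11  3.56] F [0.3 0.4 0. ] w 42.7
```

Now I'll look with the wrist camera at the seated blade and the handle together.

Run:
```python
from station import *
from h import *
import pickle
im=get_image("wrist");pickle.dump((im,sense()),open('w5.pkl','wb'))
hsv=cv2.cvtColor(im['pixels'],cv2.COLOR_BGR2HSV)
z=im['pixels'].copy()
# predicted handle circle at 107 and blade grip box top at z=110
t=np.linspace(0,6.28,30)
for x,y,zz,r in((443.1,-201.8,107,9),(514.2,-112.6,60,15)):
    cv2.polylines(z,[proj(im,[(x+r*np.cos(a),y+r*np.sin(a),zz) for a in t]).astype(np.int32)],True,(255,255,0),1)
for zz in(60,110):cv2.polylines(z,[proj(im,fp([500.8,-3.4,zz],6.7,[(-18,-7,0),(18,-7,0),(18,7,0),(-18,7,0)])).astype(np.int32)],True,(255,255,0),1)
cv2.imwrite('pics/w5.png',cv2.resize(z,None,fx=1.4,fy=1.4,interpolation=cv2.INTER_CUBIC))
```

```text
(no output)
```

View pics/w5.png

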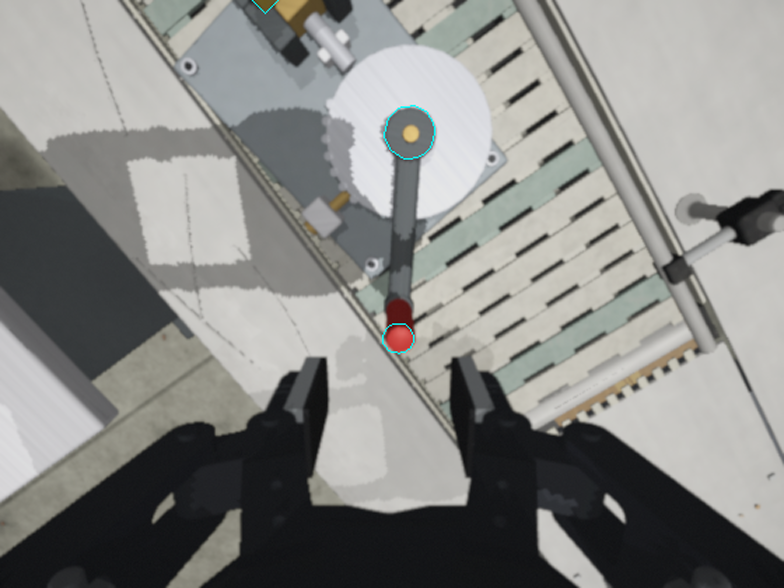

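The predicted circles coincide with the handle top (398,338) and the hub (411,132) in the enlarged view. I'll go down over the handle.

```bash
python3 -m pendant '[-0.0205,0.0054,0,0,0,3.5,0.5, 0,0,0,0,0,0,0.5, 0,0,0,0,0,0,0.5]'; python3 go.py 443.1 -201.8 190 -128.5
```

```text
clock: 10.85
eef_pos: [445.2, -197.9, 272.8]
eef_rot: [[0.616, 0.788, -0.003], [0.788, -0.616, 0.001], [-0.001, -0.003, -1.0]]
wrist_force: [-0.4, 0.2, -0.6]
gripper_width: 42.7
t 10.85 pos [ 445.2 -197.9  272.8] d [-0.0043  0.001   0.0828] rot [-0.15  0.07  0.46] F [-0.4  0.2 -0.6] w 42.7
```

```bash
python3 -m pendant '[-0.0043,0.001,0.03,-0.15,0,0.4,0.5, 0,0,0.03,0,0,0,0.5, 0,0,0.01,0,0,0,0.5, 0,0,0,0,0,0,0.5]'; python3 go.py 443.1 -201.8 139 -128.5
```

```text
clock: 11.25
eef_pos: [445.3, -199.2, 202.3]
eef_rot: [[0.615, 0.789, 0.003], [0.789, -0.615, -0.002], [-0.0, 0.004, -1.0]]
wrist_force: [0.4, -0.0, 0.1]
gripper_width: 42.8
t 11.25 pos [ 445.3 -199.2  202.3] d [-0.0034 -0.0004  0.0633] rot [0.21 0.   0.58] F [ 0.4 -0.   0.1] w 42.8
```

```bash
python3 -m pendant '[-0.003,-0.0002,0.025,0.2,0,0.5,0.5, 0,0,0.025,0,0,0,0.5, 0,0,0.008,0,0,0,0.5, 0,0,0,0,0,0,0.5]'; python3 go.py 443.1 -201.8 139 -128.5
```

```text
clock: 11.65
eef_pos: [446.7, -201.5, 147.4]
eef_rot: [[0.618, 0.786, 0.007], [0.786, -0.618, -0.004], [0.001, 0.008, -1.0]]
wrist_force: [-0.7, -1.0, 1.6]
gripper_width: 42.6
t 11.65 pos [ 446.7 -201.5  147.4] d [-0.0025 -0.0027  0.0084] rot [ 0.43 -0.05  0.33] F [-0.7 -1.   1.6] w 42.6
```

```bash
python3 -m pendant '[-0.0025,-0.0027,0.0084,0.43,0,0.3,0.5, 0,0,0,0,0,0,0.5]'; python3 go.py 443.1 -201.8 139 -128.5
```

```text
clock: 11.85
eef_pos: [444.0, -202.2, 140.6]
eef_rot: [[0.622, 0.783, 0.003], [0.783, -0.622, -0.001], [0.001, 0.003, -1.0]]
wrist_force: [0.9, -0.8, -0.6]
gripper_width: 42.7
t 11.85 pos [ 444.  -202.2  140.6] d [-0.0003 -0.0009  0.0016] rot [ 0.17 -0.07  0.06] F [ 0.9 -0.8 -0.6] w 42.7
```

Now close on the handle.

```bash
python3 -m pendant '[-0.0003,-0.0009,0.001,0.17,0,0,0.3, 0,0,0,0,0,0,0.1, 0,0,0,0,0,0,0, 0,0,0,0,0,0,0, 0,0,0,0,0,0,0]' 60; python3 go.py 443.1 -201.8 139 -128.5
```

```text
clock: 12.35
eef_pos: [443.7, -202.4, 140.8]
eef_rot: [[0.622, 0.783, 0.003], [0.783, -0.622, -0.0], [0.002, 0.003, -1.0]]
wrist_force: [0.4, -0.1, -3.0]
gripper_width: 16.6
t 12.35 pos [ 443.7 -202.4  140.8] d [ 0.     -0.0009  0.0018] rot [ 0.15 -0.09  0.05] F [ 0.4 -0.1 -3. ] w 16.6
```

```bash
cat > lev.py <<'E'
import sys,subprocess,numpy as np
from station import *
s=sense();p=np.array(s['eef_pos'])[:2]-[514.2,-112.6]
a=np.radians(-128.3);print('theta',round(float((np.arctan2(p[1],p[0])-a)),3),'r',round(float(np.hypot(*p)),1))
b=a+float(sys.argv[1]);q=np.array([514.2,-112.6])+114.5*np.array([np.cos(b),np.sin(b)])
subprocess.run(['python3','go.py',str(q[0]),str(q[1]),'140.5',str(np.degrees(b))])
E
python3 lev.py 0.2; python3 -m pendant '[0.0002,0.0057,0,0,0,-2.9,0, 0.0002,0.0057,0,0,0,-2.9,0, 0.0002,0.0057,0,0,0,-2.9,0]'; python3 lev.py 0.2
```

```text
t 12.35 pos [ 443.7 -202.4  140.8] d [0.002  0.0224 0.0004] rot [  0.15  -0.08 -11.61] F [ 0.4 -0.1 -3. ] w 16.6
theta 0.003 r 114.1
clock: 12.65
eef_pos: [455.4, -210.4, 140.9]
eef_rot: [[0.495, 0.869, -0.003], [0.869, -0.495, 0.004], [0.002, -0.005, -1.0]]
wrist_force: [-1.0, -0.8, -3.0]
gripper_width: 16.4
t 12.65 pos [ 455.4 -210.4  140.9] d [-0.0003  0.0083  0.0003] rot [-0.28 -0.11 -2.8 ] F [-1.  -0.8 -3. ] w 16.4
theta 0.127 r 114.1
```

```bash
python3 -m pendant '[0,0.0065,0,-0.2,0,-2.5,0, 0.0002,0.003,0,0,0,-0.5,0]'; python3 lev.py 0.3;python3 -m pendant '[0.0002,0.0055,0,0,0,-2.8,0]';python3 lev.py 0.4
```

```text
clock: 12.85
eef_pos: [463.3, -214.8, 140.7]
eef_rot: [[0.447, 0.894, -0.002], [0.894, -0.447, 0.004], [0.002, -0.004, -1.0]]
wrist_force: [-7.2, 1.4, 3.2]
gripper_width: 16.4
t 12.85 pos [ 463.3 -214.8  140.7] d [0.0002 0.0108 0.0002] rot [-0.21 -0.13 -5.45] F [-7.2  1.4  3.2] w 16.4
theta 0.206 r 114.2
clock: 12.95
eef_pos: [466.9, -216.5, 140.8]
eef_rot: [[0.403, 0.915, -0.006], [0.915, -0.403, 0.005], [0.002, -0.008, -1.0]]
wrist_force: [-5.1, 2.3, 2.9]
gripper_width: 16.2
t 12.95 pos [ 466.9 -216.5  140.8] d [0.0009 0.0181 0.0001] rot [-0.42 -0.17 -8.4 ] F [-5.1  2.3  2.9] w 16.2
theta 0.241 r 114.2
```

```bash
python3 -m pendant '[0.0003,0.0065,0,-0.4,0,-2.8,0, 0.0002,0.006,0,0,0,-2.8,0, 0.0002,0.005,0,0,0,-2.5,0]'; python3 lev.py 0.4
```

```text
clock: 13.25
eef_pos: [481.9, -222.1, 140.8]
eef_rot: [[0.269, 0.963, -0.004], [0.963, -0.269, 0.004], [0.003, -0.005, -1.0]]
wrist_force: [-1.3, 1.0, -2.1]
gripper_width: 16.9
t 13.25 pos [ 481.9 -222.1  140.8] d [-0.0003  0.0021  0.0003] rot [-0.26 -0.16 -0.21] F [-1.3  1.  -2.1] w 16.9
theta 0.382 r 114.2
```

```bash
python3 -m pendant '[0.0002,0.006,0,-0.2,0,-2.8,0, 0.0002,0.006,0,0,0,-2.8,0, 0.0002,0.005,0,0,0,-2.4,0]'; python3 lev.py 0.6
```

```text
clock: 13.55
eef_pos: [496.7, -225.4, 140.8]
eef_rot: [[0.132, 0.991, -0.006], [0.991, -0.132, 0.005], [0.004, -0.006, -1.0]]
wrist_force: [-3.1, -0.6, -1.9]
gripper_width: 16.7
t 13.55 pos [ 496.7 -225.4  140.8] d [-0.0001  0.0098  0.0003] rot [-0.35 -0.22 -3.64] F [-3.1 -0.6 -1.9] w 16.7
theta 0.514 r 114.2
```

```bash
python3 -m pendant '[0.0002,0.005,0,-0.3,0,-2,0, 0.0002,0.004,0,0,0,-1.5,0]'; python3 lev.py 0.6
```

```text
clock: 13.75
eef_pos: [505.1, -226.4, 140.8]
eef_rot: [[0.07, 0.998, -0.002], [0.998, -0.07, 0.004], [0.004, -0.003, -1.0]]
wrist_force: [-3.3, -1.7, -1.5]
gripper_width: 16.4
t 13.75 pos [ 505.1 -226.4  140.8] d [-0.0003  0.0013  0.0003] rot [-0.15 -0.21 -0.11] F [-3.3 -1.7 -1.5] w 16.4
theta 0.588 r 114.2
```

```bash
python3 -m pendant '[-0.0003,0.0012,0,-0.1,0,0,0, 0,0,0,0,0,0,0, 0,0,0,0,0,0,0, 0,0,0,0,0,0,0]'; python3 lev.py 0.6
python3 - <<'E'
from station import *
from h import *
w,t,s=get_image("wrist"),get_image("top"),get_image("scene")
m=np.zeros((600,800,3),np.uint8)
m[:300,:400]=cv2.resize(w['pixels'],(400,300))
x,y=proj(w,[(500.8,-3.4,80)])[0];print('slot in wrist',x,y)
m[:300,400:]=cv2.resize(t['pixels'][170:230,270:350],(400,300),interpolation=cv2.INTER_CUBIC)
x,y=proj(s,[(500.8,-3.4,80)])[0].astype(int);print(x,y)
m[300:,:400]=cv2.resize(s['pixels'][y-30:y+30,x-40:x+40],(400,300),interpolation=cv2.INTER_CUBIC)
for im,nm,o,S,off in((t,'t',(270,170),5,(400,0)),(s,'s',(x-40,y-30),5,(0,300))):
    for zz in(60,110):
        q=(proj(im,fp([500.8,-3.4,zz],6.7,[(-18,-7,0),(18,-7,0),(18,7,0),(-18,7,0)]))+.5-o)*S+off
        cv2.polylines(m,[q.astype(np.int32)],True,(255,255,0),1)
m[300:,400:]=cv2.resize(s['pixels'][150:270,210:370],(400,300),interpolation=cv2.INTER_CUBIC)
cv2.imwrite('pics/end1.png',m)
E
```

```text
clock: 14.15
eef_pos: [505.7, -226.5, 140.8]
eef_rot: [[0.072, 0.997, -0.002], [0.997, -0.072, 0.004], [0.004, -0.003, -1.0]]
wrist_force: [-1.6, -0.7, -0.7]
gripper_width: 16.4
t 14.15 pos [ 505.7 -226.5  140.8] d [-0.0003  0.0007  0.0003] rot [-0.16 -0.23 -0.19] F [-1.6 -0.7 -0.7] w 16.4
theta 0.594 r 114.2
slot in wrist 208.82674069951736 -366.2896065852351
282 191
```

View pics/end1.png

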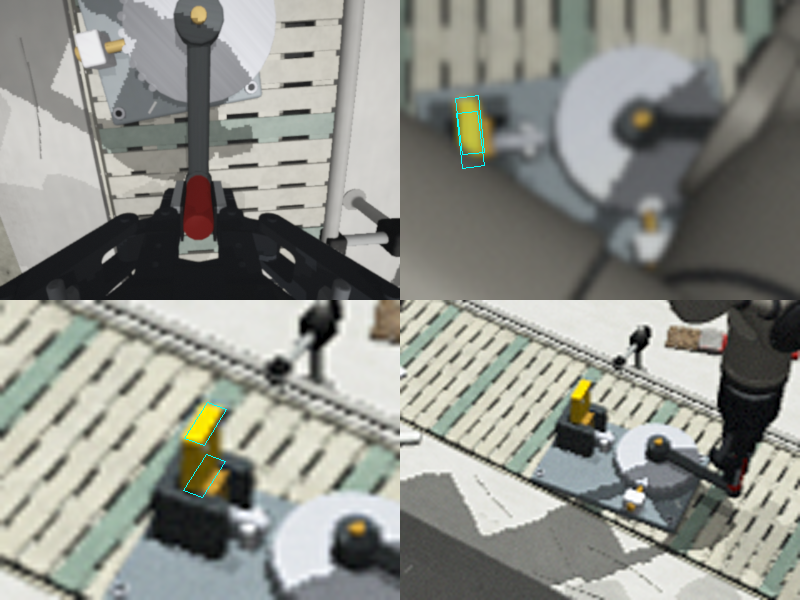

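The views show the yellow grip upright on the jaws, matching the predicted outline at z = 110. The brass jaw is up to it, and the lever is held at 0.594 rad. I'll hand in.

```bash
python3 lev.py 0.6; python3 -c "
from station import *;job_done()"
```

```text
t 14.3 pos [ 505.7 -226.5  140.8] d [-0.0003  0.0007  0.0003] rot [-0.16 -0.23 -0.18] F [-2.2  0.  -1. ] w 16.4
theta 0.594 r 114.2
the job is handed in; nothing more can be done
```

The job is handed in at 14.3 s. The blade is seated in the fixture slot, and the gripper still holds the lever at the third click.

- **Blade:** I pinched the yellow grip, lifted it out of the stand and pushed it down into the slot. It stopped at TCP height 143.0 mm, where I expected it to seat, with at most 33 N measured at the wrist. In the last pictures the grip stands upright on the jaws, its top matching the outline predicted for a seated blade.
- **Lever:** I pinched the red handle and swung it anticlockwise past three teeth. The last reading, from the TCP position about the measured pivot, was 0.594 rad. The third click is at 0.6 rad and the fourth tooth at 0.7 rad, and the highest angle I read was 0.594.
- **Small disagreements:** The gripper read 16.4 mm on the 18 mm handle. The radius from pivot to handle came out at 114.2 mm instead of 115 mm. The holding force read about 2 N, where about 3 N was expected.
- **Not confirmed directly:** I saw no sign of touching the bottle or parts, but I did not check each of them in the final pictures. The brass jaw's grip on the blade I could only judge from the lever angle and one coarse picture.

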